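Tighten the slack lid hinge of the craft case and prove that the lid stays up

ROBOT

A 6-joint arm with a two-finger parallel gripper is mounted at the origin on the work surface. World frame = base frame: x ahead of the robot, y to its left, z up, the work surface at z = 0. Lengths are in m, angles in rad, forces in N, time in s.
With the tool pointing down it reaches from about 0.375 to 0.9 m from the base axis. Payload 3.1 kg.
Tool frame: the origin (TCP) lies on the centre line of the jaws, within the pads' length; the fingertips stand 19 mm ahead of it and the grasp point (between the pads) is the TCP; z points along the fingers, y is the line along which they close (so a half turn about z gives the same grasp; the last joint's range is limited). The gripper opens to 85 mm and grips with 20 to 120 N. Pads are 22 mm wide; open, the fingers measure 114 mm over their backs; the gripper's body (76 mm by 85 mm) begins 54 mm behind the grasp point. The pads swing forward as they close: fully open they stand 13 mm farther back than shut.
Start: joints at [-1.371, 0.527, 1.433, -0, 1.181, -0.178], TCP at [0.231, -0.581, 0.25] pointing down, gripper open.
Joint ranges: [-3.08, 3.08], [-0.75, 2.2], [0.22, 2.44], [-1.43, 4.57], [0, 2.65], [-2.85, 2.85]. Speed limits (rad/s): [2.79, 2.79, 3.14, 3.14, 3.14, 3.14].

INTERFACE

Orientations are given as a unit quaternion [x, y, z, w].
In Python, from station import manip gives the robot as it stands.
- The arm moves only by the tool servo_tool, never from a script. Its argument "rows" is a list that holds one entry, the list of rows, each a list of 7 numbers: the turn, a rotation vector about the tool's x, y, z in degrees, then the shift along the tool's x, y, z in m, then the gripper command: -1 is shut, 1 is fully open, values between are in proportion. In form: [[[wx, wy, wz, tx, ty, tz, jaw], ...]]. A call has 1 to 8 rows; each row shifts and turns the commanded pose from where the row before left it, along the tool's axes as they then stand; what a row does not reach is not made up. A row lasts 1/12 s, in which the tool goes at most 41.7 mm and 7.16 degrees, less where a joint would pass 70% of its speed; a pose out of reach is approached as far as the arm can. A call is refused whole if a number of a shift passes 0.0417 or a number of a turn 7.16, either way. A call with a gripper value outside its range is refused whole. The fingers move at their own pace and stop on an object; "squeeze" is the grip in N (left out, the last holds). Time passes only in rows, so rows that do not move let the fingers close. It gives the time, the measured TCP pose, the force, the opening and the grip force at its end, in the units of the state.
- manip.sense(): the state, without advancing time (a new reading comes with each control period).
- manip.snapshot(name): name is "scene" or "top" or "wrist"; returns the picture (420x560x3 uint8, blue, green, red); there is no depth.
- manip.camera_info(name): a dict with "K" (3x3 intrinsics, pixels), "camera_from_world" (4x4, takes a point from world to camera coordinates). Camera axes: x right, y down, z forward; pixel columns grow to the right and rows downward; lengths in m; the calibration is good to about 2 mm. A picture is of the moment at which its call begins: read the wrist's pose just before it. camera_info takes no time and is no camera call; for the wrist camera it gives the pose at the moment of the call.
- manip.sign_off(): hands the job in; it is judged then, once.
The state is a dict: "t": time; "q": joint angles; "qd": joint speeds; "tau": joint torques, N m; "tcp_pos": TCP position; "tool_rot": TCP orientation; "force": force on the tool from outside, world axes, zero at the start; "ft_torque": the same for the moment, N m; "finger_gap": opening from 0.0 (shut) to 1.0 (fully open); "gripper_force": force on a finger pad.
Only numpy, scipy, OpenCV 4.12 (cv2) and the standard library are available. Lean on these libraries where they do the work, as an engineer would, in place of code of your own. Each camera call takes 0.05 s, during which the arm holds its last target. There are 200 camera calls.

TASK

The lid of the plywood craft case has gone slack and would drop on a child's fingers. Reach into the round guard well at the end of the case and screw the black hinge knob clockwise all the way to its stop (letting go and taking it again as needed); then raise the lid about half-way by its wooden pull, let go of it completely and watch for two seconds that it stays up by itself. After that take the lid again and bring it gently down until it is fully shut, never letting it drop, and leave the other things on the table where they lie.

Things in the scene. Friction and masses are not known exactly. Their poses are not given: they have to be found in the camera images.
- case: Plywood craft case fixed to the table: a box 192 mm deep (its x), 262 wide (its y), 85 high, under a hinged lid; a grey metal hinge housing at its -y end (-9 to 126 mm in x, -136 to -236 mm in y, 110 mm high). Origin: centre of the box's underside, on the table (z = 0). -x is its front (towards the robot at yaw 0), +x the hinge side, z up; its yaw varies by up to 0.2 rad.
- guard (a point): Centre of the mouth of the round, vertical guard well in the housing's top, on the knob's axis: 84 mm across, 42 mm deep, rim 110 mm and floor 68 mm above the table. The fingers must be part-closed to enter: they have to stay inside the 84 mm circle, also while they turn. Axes as the case's.
- lid (a joint): Lid angle in rad: 0 shut, grows as it opens up to a stop at 1.75; half-way is about 0.85. Plywood panel 182 x 262 x 10 mm, top 95 mm above the table when shut; lid 0.25 to 0.45 kg. Knob slack: the lid falls shut when let go. Knob at its stop: the hinge friction holds it at any angle; at the pull it then takes about 4 to 7 N to raise, 1 to 4 to lower, and it must be pressed right down to be shut.
- lid_pull (a point): Centre of the lid's pull, a beech block on the middle of its front edge: 40 mm long (its x; it juts out to -x, away from the hinge), 22 mm wide (y), 22 mm high (z), free at both sides, above and below (80 mm of air under it when shut). Axes: the lid's, equal to the case's when shut. 214 mm from the hinge axis, 91 mm above the table when shut; swings up and towards +x in a circle about that axis.
- knob (a joint): Hinge knob angle in rad: 0 slack, grows as it turns clockwise seen from above, to a firm stop at 2.8. Starts between 0 and 0.25, which is more than most wrists turn in one grasp: let go, lift clear of the bar and take it again, half a turn round where the wrist needs it. Turning takes 0.1 to 0.15 N m; it stays where it is left.
- knob_grip (a point): Middle of the black knob's grip bar, on the vertical knob axis, 89 mm above the table; turns with the knob, x along the bar. Bar 46 mm long (x), 14 mm thick (y), 30 mm high, top 104 mm above the table (6 mm below the rim of the guard well), on a 38 mm disc whose top is 74 mm above the table. At knob angle 0 the bar lies along the case's x; it turns clockwise from there.
- lid_hinge (a point): Point on the lid's hinge axis at the lid's middle, 90 mm above the table, fixed to the case; the hinge axis runs along the case's y.
- cutter: Bystander: yellow and black craft knife, 150 x 24 x 18 mm, lying beyond the case's +y end. Origin under its middle.
- phone: Bystander: black phone, 145 x 70 x 9 mm, lying flat farther out at the +y side. Origin under its middle.
- penpot: Bystander: upright pot, 88 mm across at the rim and 100 mm high, with pencils up to 132 mm high, beyond the housing on the -y side. Origin under its middle.
- dish: Bystander: white paper plate with a sample of earth pigment, 176 mm across, 16 mm high, on the -y side, nearer the robot than the pot. Origin under its middle.

How it is judged:
By the outcome, as a careful person would: the job done as asked, in the order asked, and still so for the second after the job is handed in, with the robot touching nothing.
It also fails if it takes over 64 s, if anything falls off the work surface, if the arm or the gripper's body presses on something with over 40 N, if the wrist force passes 120 N, or if a joint passes its speed limit or range.

## Working session

There is one attempt and no reset: what is moved stays moved. The work goes in short steps, Python scripts to look and compute and a tool call to move; the robot and the scene stay as the last step left them, time stands still between calls to the robot, and variables do not carry over. Pictures are saved under pics/ and viewed, at most 10 in all, crops included, and the job is handed in when it is done.

Besides the shell and the picture viewer there is one more tool, called after "Call:" as name([rows], argument=value, ...), one row to a line, values as JSON. servo_tool: Moves the arm, as the interface text tells. Its arguments: {"type":"object","properties":{"rows":{"type":"array","items":{"type":"array","items":{"type":"array","items":{"type":"number"}}}},"squeeze":{"type":"number"}},"required":["rows"]}

```bash
ls; mkdir -p pics; python3 - <<'E'
from station import manip
import cv2,numpy as np
s=manip.sense();print({k:np.round(v,3).tolist() for k,v in s.items()})
a=manip.snapshot("scene");b=manip.snapshot("top")
cv2.imwrite("pics/scene.png",a);cv2.imwrite("pics/top.png",b)
for n in("scene","top","wrist"):
  c=manip.camera_info(n);print(n,np.round(c["K"],1).tolist(),np.round(c["camera_from_world"],3).tolist())
E
```

```text
pics
{'t': 0.0, 'q': [-1.371, 0.528, 1.434, 0.0, 1.181, -0.178], 'qd': [-0.002, -0.0, 0.001, -0.001, -0.003, 0.0], 'tau': [0.001, -44.235, -17.802, -0.0, 0.008, 0.0], 'tcp_pos': [0.231, -0.58, 0.249], 'tool_rot': [0.982, 0.188, -0.0, -0.001], 'force': [0.799, 0.384, 0.092], 'ft_torque': [0.001, -0.038, -0.018], 'gripper_force': 0.0, 'finger_gap': 1.003}
scene [[402.1, 0.0, 282.3], [0.0, 402.1, 208.7], [0.0, 0.0, 1.0]] [[-0.797, 0.604, 0.008, 0.337], [0.513, 0.684, -0.519, -0.287], [-0.319, -0.41, -0.855, 1.281], [0.0, 0.0, 0.0, 1.0]]
top [[489.1, 0.0, 281.6], [0.0, 489.1, 211.5], [0.0, 0.0, 1.0]] [[0.041, -0.999, 0.004, 0.077], [-0.969, -0.041, -0.244, 0.547], [0.244, 0.006, -0.97, 1.162], [0.0, 0.0, 0.0, 1.0]]
wrist [[313.7, 0.0, 286.5], [0.0, 313.7, 210.6], [0.0, 0.0, 1.0]] [[0.37, -0.929, -0.002, -0.625], [-0.883, -0.352, 0.309, -0.041], [-0.288, -0.113, -0.951, 0.381], [0.0, 0.0, 0.0, 1.0]]
```

View pics/top.png

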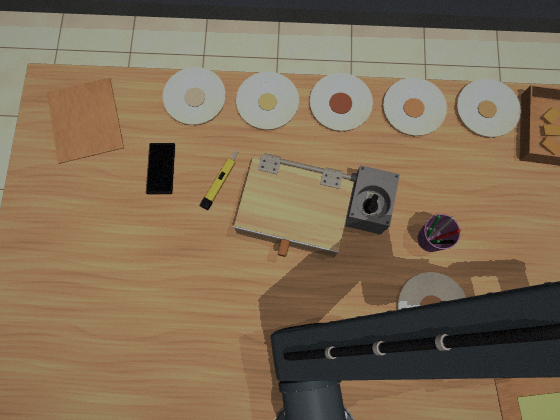

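View pics/scene.png

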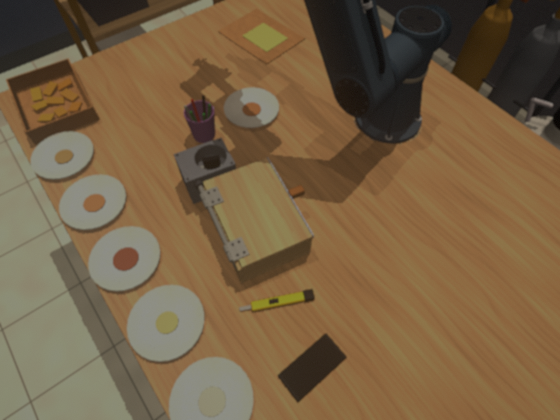

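The top view shows the lid's corners near (253,157), (237,228), (338,250) and (352,180), the pull at (284,247), the well near (372,203), the pot at (440,233) and the dish at (432,300). I'll enlarge the case.

```bash
cat > h.py <<'E'
import cv2,numpy as np
from station import manip
def ray(n,uv,z,info=None):
    c=info or manip.camera_info(n);K=np.array(c["K"]);T=np.array(c["camera_from_world"])
    R=T[:3,:3];o=-R.T@T[:3,3];d=R.T@np.linalg.solve(K,[uv[0],uv[1],1.]);return o+d*(z-o[2])/d[2]
def proj(n,p):
    c=manip.camera_info(n);T=np.array(c["camera_from_world"]);q=np.array(c["K"])@(T[:3,:3]@np.array(p)+T[:3,3]);return q[:2]/q[2]
E
python3 - <<'E'
from h import *
b=cv2.imread("pics/top.png");c=b[145:265,225:415]
cv2.imwrite("pics/crop.png",np.clip(cv2.resize(c,None,fx=4,fy=4,interpolation=cv2.INTER_CUBIC).astype(float)*1.5,0,255).astype(np.uint8))
for uv in[(253,157),(237,228),(338,250),(352,180)]:print(ray("top",uv,.095).round(4))
print(ray("top",(284,247),.102).round(4),ray("top",(372,203),.11).round(4))
hsv=cv2.cvtColor(b,cv2.COLOR_BGR2HSV)
m=cv2.inRange(hsv,(5,150,60),(14,255,255))[225:265,260:310]
ys,xs=np.nonzero(m);print(len(xs),xs.mean()+260,ys.mean()+225,hsv[248,284],hsv[262,284])
E
```

```text
[0.6752 0.1781 0.095 ]
[0.4905 0.2068 0.095 ]
[ 0.4466 -0.0396  0.095 ]
[ 0.6249 -0.0722  0.095 ]
[0.4472 0.0907 0.102 ] [ 0.5633 -0.1192  0.11  ]
75 283.72 247.34666666666666 [ 12 148 143] [ 16 109 162]
```

View pics/crop.png

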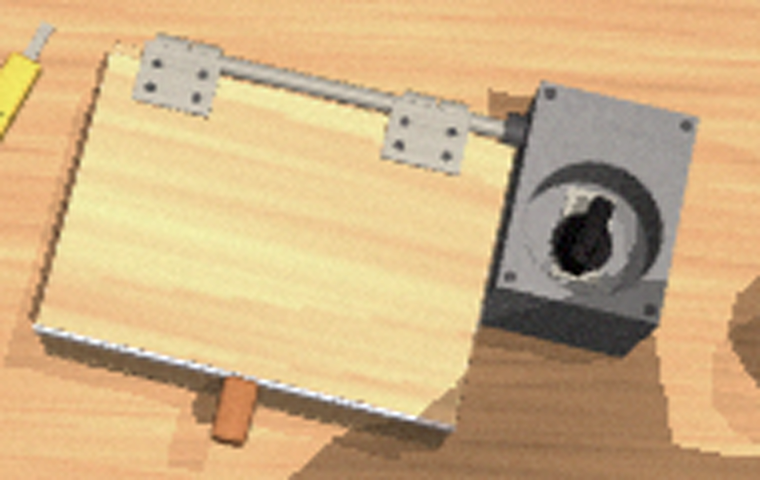

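```bash
python3 - <<'E'
from h import *
f=lambda u,v:((u+.5)/4-.5+225,(v+.5)/4-.5+145)
P=[(f(36,326),(-96,131,95)),(f(108,50),(86,131,95)),(f(452,428),(-96,-131,95)),(f(542,82),(126,-136,110)),(f(698,118),(126,-236,110)),(f(660,322),(-9,-236,110)),(f(488,290),(-9,-136,110))]
W=np.array([ray("top",p,c[2]/1e3)[:2] for p,c in P]);C=np.array([c[:2] for _,c in P])/1e3
def kab(W,C):
    z=W@[1,1j];c=C@[1,1j];a=np.angle(np.sum((z-z.mean())*np.conj(c-c.mean())));o=z.mean()-np.exp(1j*a)*c.mean();return a,o,z,c
a,o,z,c=kab(W,C);print(a,o,np.round((z-(o+np.exp(1j*a)*c))*np.exp(-1j*a)*1e3,1))
loc=lambda w:np.round((w[0]+1j*w[1]-o)*np.exp(-1j*a)*1e3,1)
w=ray("top",f(592,229),.11);print("well",w,loc(w))
w=ray("top",f(600,203),.104);print("barend",loc(w));w=ray("top",f(573,265),.104);print(loc(w))
for q in[f(252,377),f(220,377),f(212,440),f(240,446)]:print("pull",loc(ray("top",q,.102)))
np.save("pose.npy",[a,o.real,o.imag])
E
```

```text
-0.19972301140001797 (0.5633360610520783+0.06981978864030206j) [-0.1-2.j   1. +0.6j -0.7+0.6j  0.1-1.6j  0.2+0.j   2.5-1.2j -3. +3.5j]
well [ 0.56623749 -0.12070001  0.11      ] (40.6-186.2j)
barend (60-188.5j)
(17.4-180.1j)
pull (-96.6-6.4j)
pull (-101.2+12.3j)
pull (-139.5+7.8j)
pull (-139-9.3j)
```

The crop gives the case yaw as −0.20. The well centre is near (592,229) in crop pixels, world (0.566, −0.121), and the bar runs from (600,203) to (573,265). I'll move over the well first and turn there.

Call:
servo_tool([
  [[0, 0, 0, 0.03, -0.019, 0, 1], [0, 0, 0, 0.03, -0.019, 0, 1], [0, 0, 0, 0.03, -0.019, 0, 1], [0, 0, 0, 0.03, -0.019, 0, 1], [0, 0, 0, 0.03, -0.019, 0, 1], [0, 0, 0, 0.03, -0.019, 0, 1], [0, 0, 0, 0.03, -0.019, 0, 1], [0, 0, 0, 0.03, -0.019, 0, 1]],
])

```text
t: 0.77
tcp_pos: [0.3985, -0.349, 0.25]
tool_rot: [0.982, 0.188, -0.0, -0.0]
force: [0.0, -0.4, 0.1]
finger_gap: 0.997
gripper_force: 0.0
```

Call:
servo_tool([
  [[0, 0, 0, 0.03, -0.019, 0, 1], [0, 0, 0, 0.03, -0.019, 0, 1], [0, 0, 0, 0.03, -0.019, 0, 1], [0, 0, 0, 0.03, -0.019, 0, 1], [0, 0, 0, 0.03, -0.019, 0, 1], [0, 0, 0, 0.03, -0.019, 0, 1], [0, 0, 0, 0.03, -0.019, 0, 1], [0, 0, 0, 0.03, -0.019, 0, 1]],
])

```text
t: 1.43
tcp_pos: [0.5652, -0.1189, 0.2499]
tool_rot: [0.982, 0.188, -0.0, -0.0]
force: [0.7, -0.8, -0.0]
finger_gap: 1.0
gripper_force: 0.0
```

Call:
servo_tool([
  [[0, 0, -7, 0, 0, 0, -0.29], [0, 0, -7, 0, 0, 0, -0.29], [0, 0, -7, 0, 0, 0, -0.29], [0, 0, -7, 0, 0, 0, -0.29], [0, 0, -7, 0, 0, 0, -0.29], [0, 0, -7, 0, 0, 0, -0.29], [0, 0, -7, 0, 0, 0, -0.29], [0, 0, -7, 0, 0, 0, -0.29]],
])

```text
t: 2.1
tcp_pos: [0.5644, -0.1205, 0.2498]
tool_rot: [0.777, 0.63, -0.0, -0.001]
force: [-0.6, -0.2, -0.1]
finger_gap: 0.354
gripper_force: 0.0
```

Call:
servo_tool([
  [[0, 0, -7, 0, 0, 0, -0.29], [0, 0, -7, 0, 0, 0, -0.29], [0, 0, -7, 0, 0, 0, -0.29], [0, 0, -7, 0, 0, 0, -0.29], [0, 0, -7, 0, 0, 0, -0.29], [0, 0, -7, 0, 0, 0, -0.29], [0, 0, -7, 0, 0, 0, -0.29], [0, 0, -7, 0, 0, 0, -0.29]],
])

```text
t: 2.77
tcp_pos: [0.5643, -0.1205, 0.2498]
tool_rot: [0.39, 0.921, 0.0, -0.001]
force: [0.0, 0.1, 0.6]
finger_gap: 0.357
gripper_force: 0.0
```

Call:
servo_tool([
  [[0, 0, -7, 0, 0, 0, -0.29], [0, 0, -7, 0, 0, 0, -0.29], [0, 0, -7, 0, 0, 0, -0.29], [0, 0, -5, 0, 0, 0, -0.29], [0, 0, 0, 0, 0, 0, -0.29], [0, 0, 0, 0, 0, 0, -0.29]],
])

```text
t: 3.27
tcp_pos: [0.5645, -0.1206, 0.25]
tool_rot: [0.177, 0.984, 0.0, -0.0]
force: [-0.2, 0.2, 0.4]
finger_gap: 0.352
gripper_force: 0.0
```

```bash
python3 - <<'E'
from h import *
s=manip.sense();print({k:np.round(v,3).tolist() for k,v in s.items()})
for n,p in(("well",(.566,-.121,.11)),("bar",(.566,-.121,.104))):print(n,proj("wrist",p))
i=manip.camera_info("wrist");print(np.array(i["camera_from_world"]).tolist())
cv2.imwrite("pics/w1.png",np.clip(manip.snapshot("wrist")*1.5,0,255).astype(np.uint8))
E
```

```text
{'t': 3.267, 'q': [-0.404, 0.464, 1.555, -0.0, 1.124, -1.618], 'qd': [0.0, -0.0, -0.001, 0.001, -0.0, 0.004], 'tau': [0.002, -40.435, -16.98, -0.001, 0.003, -0.07], 'tcp_pos': [0.564, -0.121, 0.25], 'tool_rot': [0.177, 0.984, 0.0, -0.0], 'force': [-0.171, 0.181, 0.423], 'ft_torque': [-0.01, 0.015, 0.008], 'gripper_force': 0.0, 'finger_gap': 0.352}
well [287.76656275 204.99241376]
bar [287.73852598 203.03520168]
[[0.3490445913355457, 0.9371059935519606, 0.00047969615052239993, -0.08314259674967255], [0.8908932717265042, -0.33199038249019946, 0.30998639377633697, -0.5834372872495184], [0.2906493620358543, -0.10777171606226744, -0.9507408719336449, 0.20309876948362202], [0.0, 0.0, 0.0, 1.0]]
```

View pics/w1.png

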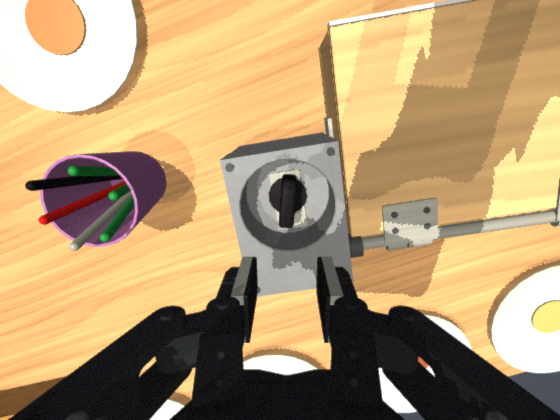

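The wrist view shows the well centred near (287,203) and the bar upright in the picture from (288,177) to (287,227), so it lines up with the tool's x and matches the estimate. I'll go down and take it.

Call:
servo_tool([
  [[0, 0, 0, -0.002, 0, 0.03, -0.29], [0, 0, 0, 0, 0, 0.03, -0.29], [0, 0, 0, 0, 0, 0.03, -0.29], [0, 0, 0, 0, 0, 0.02, -0.29], [0, 0, 0, 0, 0, 0.02, -0.29], [0, 0, 0, 0, 0, 0.012, -0.29], [0, 0, 0, 0, 0, 0.008, -0.29], [0, 0, 0, 0, 0, 0, -0.29]],
])

```text
t: 3.98
tcp_pos: [0.5655, -0.1211, 0.0985]
tool_rot: [0.177, 0.984, 0.0, -0.002]
force: [0.4, 1.3, -0.3]
finger_gap: 0.357
gripper_force: 0.0
```

Call:
servo_tool([
  [[0, 0, 0, 0, 0, 0, -0.6], [0, 0, 0, 0, 0, 0, -0.8], [0, 0, 0, 0, 0, 0, -1], [0, 0, 0, 0, 0, 0, -1], [0, 0, 0, 0, 0, 0, -1]],
], squeeze=40)

```text
t: 4.4
tcp_pos: [0.5672, -0.121, 0.1009]
tool_rot: [0.176, 0.984, 0.0, 0.001]
force: [1.8, 3.8, -2.0]
finger_gap: 0.156
gripper_force: 41.9
```

```bash
python3 - <<'E'
from h import *
s=manip.sense();print({k:np.round(v,3).tolist() for k,v in s.items()})
E
```

```text
{'t': 4.4, 'q': [-0.403, 0.675, 1.667, 0.001, 0.798, -1.62], 'qd': [0.0, -0.001, 0.0, 0.002, -0.001, 0.0], 'tau': [-2.189, -45.252, -11.331, -0.866, 0.181, -0.029], 'tcp_pos': [0.567, -0.121, 0.101], 'tool_rot': [0.176, 0.984, 0.0, 0.001], 'force': [1.785, 3.821, -1.988], 'ft_torque': [0.545, -0.382, 0.015], 'gripper_force': 41.926, 'finger_gap': 0.156}
```

Call:
servo_tool([
  [[0, 0, 4, 0, 0, 0, -1], [0, 0, 6, 0, 0, 0, -1], [0, 0, 6, 0, 0, 0, -1], [0, 0, 6, 0, 0, 0, -1], [0, 0, 6, 0, 0, 0, -1], [0, 0, 6, 0, 0, 0, -1], [0, 0, 6, 0, 0, 0, -1], [0, 0, 6, 0, 0, 0, -1]],
])

```text
t: 5.07
tcp_pos: [0.5672, -0.121, 0.1009]
tool_rot: [0.549, 0.836, 0.001, 0.001]
force: [2.7, 2.9, -2.3]
finger_gap: 0.155
gripper_force: 41.9
```

```bash
cat > st.py <<'E'
from h import *
s=manip.sense();print({k:np.round(v,3).tolist() for k,v in s.items() if k not in("qd","tau")})
r=s["tool_rot"];print("yaw",2*np.arctan2(r[1],r[0]))
E
python3 st.py
```

```text
{'t': 5.067, 'q': [-0.403, 0.675, 1.667, 0.001, 0.798, -0.813], 'tcp_pos': [0.567, -0.121, 0.101], 'tool_rot': [0.549, 0.836, 0.001, 0.001], 'force': [2.698, 2.946, -2.283], 'ft_torque': [0.72, -0.325, 0.113], 'gripper_force': 41.92, 'finger_gap': 0.155}
yaw 1.9795191972284778
```

Call:
servo_tool([
  [[0, 0, 6, 0, 0, 0, -1], [0, 0, 6, 0, 0, 0, -1], [0, 0, 6, 0, 0, 0, -1], [0, 0, 6, 0, 0, 0, -1], [0, 0, 6, 0, 0, 0, -1], [0, 0, 6, 0, 0, 0, -1], [0, 0, 6, 0, 0, 0, -1], [0, 0, 6, 0, 0, 0, -1]],
])

```text
t: 5.73
tcp_pos: [0.5674, -0.1209, 0.1009]
tool_rot: [0.841, 0.54, 0.001, 0.0]
force: [2.6, 3.3, -2.1]
finger_gap: 0.149
gripper_force: 41.9
```

Call:
servo_tool([
  [[0, 0, 6, 0, 0, 0, -1], [0, 0, 6, 0, 0, 0, -1], [0, 0, 6, 0, 0, 0, -1], [0, 0, 6, 0, 0, 0, -1], [0, 0, 6, 0, 0, 0, -1], [0, 0, 6, 0, 0, 0, -1], [0, 0, 4, 0, 0, 0, -1], [0, 0, 0, 0, 0, 0, -1]],
])

```text
t: 6.4
tcp_pos: [0.5674, -0.121, 0.1009]
tool_rot: [0.975, 0.222, 0.001, 0.0]
force: [2.6, 4.1, -1.6]
finger_gap: 0.149
gripper_force: 42.0
```

```bash
python3 st.py
```

```text
{'t': 6.4, 'q': [-0.403, 0.675, 1.667, 0.001, 0.798, 0.72], 'tcp_pos': [0.567, -0.121, 0.101], 'tool_rot': [0.975, 0.222, 0.001, 0.0], 'force': [2.623, 4.114, -1.553], 'ft_torque': [0.754, -0.459, -0.019], 'gripper_force': 41.985, 'finger_gap': 0.149}
yaw 0.44702209253690733
```

Call:
servo_tool([
  [[0, 0, 3, 0, 0, 0, -1], [0, 0, 3, 0, 0, 0, -1], [0, 0, 3, 0, 0, 0, -1], [0, 0, 3, 0, 0, 0, -1], [0, 0, 2, 0, 0, 0, -1], [0, 0, 2, 0, 0, 0, -1]],
])

```text
t: 6.9
tcp_pos: [0.5674, -0.121, 0.1009]
tool_rot: [0.996, 0.085, 0.001, 0.0]
force: [3.4, 4.6, -2.2]
finger_gap: 0.155
gripper_force: 42.0
```

```bash
python3 st.py
```

```text
{'t': 6.9, 'q': [-0.403, 0.675, 1.667, 0.001, 0.798, 0.997], 'tcp_pos': [0.567, -0.121, 0.101], 'tool_rot': [0.996, 0.085, 0.001, 0.0], 'force': [3.377, 4.584, -2.187], 'ft_torque': [0.768, -0.459, 0.157], 'gripper_force': 41.964, 'finger_gap': 0.155}
yaw 0.16990703953912625
```

Call:
servo_tool([
  [[0, 0, 1.5, 0, 0, 0, -1], [0, 0, 1.5, 0, 0, 0, -1], [0, 0, 1, 0, 0, 0, -1], [0, 0, 0, 0, 0, 0, -1]],
])

```text
t: 7.23
tcp_pos: [0.5672, -0.1211, 0.101]
tool_rot: [0.999, 0.053, 0.001, 0.001]
force: [3.6, 4.1, -0.9]
finger_gap: 0.154
gripper_force: 51.3
```

```bash
python3 st.py
```

```text
{'t': 7.233, 'q': [-0.403, 0.675, 1.667, -0.001, 0.799, 1.063], 'tcp_pos': [0.567, -0.121, 0.101], 'tool_rot': [0.999, 0.053, 0.001, 0.001], 'force': [3.575, 4.079, -0.9], 'ft_torque': [0.745, -0.403, 0.827], 'gripper_force': 51.299, 'finger_gap': 0.154}
yaw 0.10551491170802693
```

The reaction torque jumped from 0.16 to 0.83 N m at the predicted stop angle, so the knob is at its stop. I'll let go, lift, turn to the lid's axes and move over the pull.

Call:
servo_tool([
  [[0, 0, 0, 0, 0, 0, -0.4], [0, 0, 0, 0, 0, 0, -0.29], [0, 0, 0, 0, 0, 0, -0.29], [0, 0, 0, 0, 0, -0.02, -0.29], [0, 0, 0, 0, 0, -0.03, -0.29], [0, 0, 0, 0, 0, -0.03, -0.29], [0, 0, 0, 0, 0, -0.035, -0.29], [0, 0, 0, 0, 0, -0.035, -0.29]],
])

```text
t: 7.9
tcp_pos: [0.5658, -0.1218, 0.2516]
tool_rot: [0.999, 0.05, -0.001, 0.0]
force: [0.2, -1.1, 1.2]
finger_gap: 0.355
gripper_force: 0.0
```

```bash
python3 st.py; python3 - <<'E'
from h import *
print(proj("wrist",(.566,-.121,.104)))
cv2.imwrite("pics/w2.png",np.clip(manip.snapshot("wrist")*1.5,0,255).astype(np.uint8))
E
```

```text
{'t': 7.9, 'q': [-0.405, 0.464, 1.549, -0.001, 1.13, 1.067], 'tcp_pos': [0.566, -0.122, 0.252], 'tool_rot': [0.999, 0.05, -0.001, 0.0], 'force': [0.18, -1.094, 1.171], 'ft_torque': [-0.001, 0.005, -0.058], 'gripper_force': 0.0, 'finger_gap': 0.355}
yaw 0.09950673584645314
[284.57133851 200.40791483]
```

View pics/w2.png

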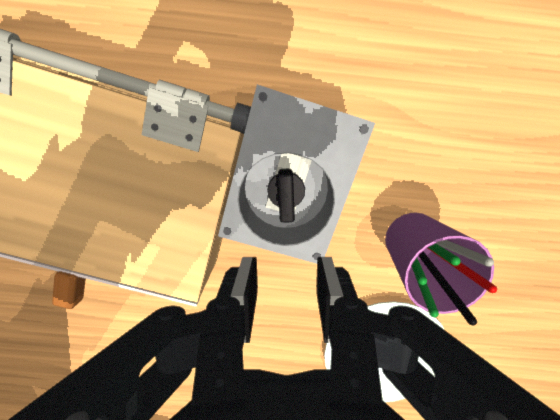

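The wrist view shows the bar, now half-turned, from (286,170) to (288,222) in the well, which fits an angle of about 2.8. The pull is at (68,288).

Call:
servo_tool([
  [[0, 0, 5.7, 0, 0, 0, 0.06], [0, 0, 5.7, 0, 0, 0, 0.06], [0, 0, 5.7, 0, 0, 0, 0.06]],
])

```text
t: 8.2
tcp_pos: [0.5663, -0.122, 0.251]
tool_rot: [0.995, -0.102, 0.0, 0.001]
force: [-0.3, -0.3, 0.5]
finger_gap: 0.531
gripper_force: 0.0
```

Call:
servo_tool([
  [[0, 0, 0, -0.0198, -0.0234, 0, 0.06], [0, 0, 0, -0.0198, -0.0234, 0, 0.06], [0, 0, 0, -0.0198, -0.0234, 0, 0.06], [0, 0, 0, -0.0198, -0.0234, 0, 0.06], [0, 0, 0, -0.0198, -0.0234, 0, 0.06], [0, 0, 0, -0.0198, -0.0234, 0, 0.06], [0, 0, 0, -0.0198, -0.0234, 0, 0.06], [0, 0, 0, -0.0198, -0.0234, 0, 0.06]],
])

```text
t: 8.87
tcp_pos: [0.4473, 0.094, 0.2505]
tool_rot: [0.995, -0.099, 0.0, 0.0]
force: [0.4, -0.1, 0.0]
finger_gap: 0.528
gripper_force: 0.0
```

Call:
servo_tool([
  [[0, 0, 0, 0, 0, 0.03, 0.06], [0, 0, 0, 0, 0, 0.03, 0.06], [0, 0, 0, 0, 0, 0, 0.06], [0, 0, 0, 0, 0, 0, 0.06]],
])

```text
t: 9.2
tcp_pos: [0.4473, 0.0932, 0.1896]
tool_rot: [0.995, -0.099, -0.002, 0.0]
force: [0.9, -0.8, 1.0]
finger_gap: 0.528
gripper_force: 0.0
```

```bash
python3 st.py; python3 - <<'E'
from h import *
a,x,y=np.load("pose.npy")
for l in[(-96,0,102),(-136,11,102),(-136,-11,102)]:
  w=(l[0]+1j*l[1])/1e3*np.exp(1j*a)+x+1j*y;print(l,proj("wrist",(w.real,w.imag,l[2]/1e3)))
cv2.imwrite("pics/w3.png",np.clip(manip.snapshot("wrist")*1.5,0,255).astype(np.uint8))
E
```

```text
{'t': 9.2, 'q': [-0.04, 0.403, 1.904, -0.0, 0.838, 1.73], 'tcp_pos': [0.447, 0.093, 0.19], 'tool_rot': [0.995, -0.099, -0.002, 0.0], 'force': [0.922, -0.764, 0.997], 'ft_torque': [-0.034, 0.027, 0.014], 'gripper_force': 0.0, 'finger_gap': 0.528}
yaw -0.19876622676033226
(-96, 0, 102) [284.87254481 194.34305438]
(-136, 11, 102) [269.98875532 246.73175169]
(-136, -11, 102) [299.82271971 246.75254916]
```

View pics/w3.png

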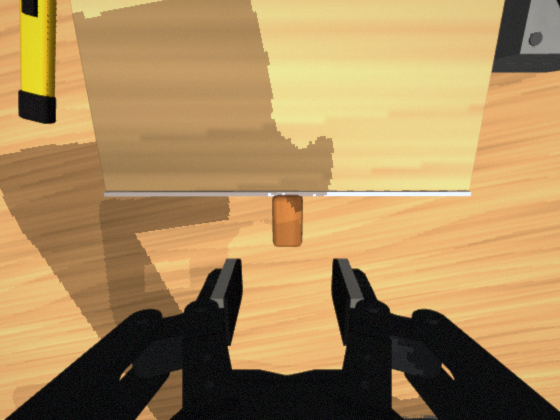

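The wrist view shows the pull between (273,195) and (302,246), about 2 px (1.8 mm) right of the prediction, with the jaws straddling it.

Call:
servo_tool([
  [[0, 0, 0, 0, 0.002, 0.025, 0.06], [0, 0, 0, 0, 0, 0.025, 0.06], [0, 0, 0, 0, 0, 0.02, 0.06], [0, 0, 0, 0, 0, 0.015, 0.06], [0, 0, 0, 0, 0, 0.013, 0.06], [0, 0, 0, 0, 0, 0, 0.06], [0, 0, 0, 0, 0, 0, -0.3], [0, 0, 0, 0, 0, 0, -0.8]],
])

```text
t: 9.92
tcp_pos: [0.4494, 0.0916, 0.0937]
tool_rot: [0.995, -0.1, 0.002, -0.001]
force: [2.2, 29.6, 5.2]
finger_gap: 0.257
gripper_force: 15.4
```

Call:
servo_tool([
  [[0, 0, 0, 0, 0, 0, -1], [0, 0, 0, 0, 0, 0, -1], [0, 0, 0, 0, 0, 0, -1]],
])

```text
t: 10.17
tcp_pos: [0.4495, 0.0921, 0.0939]
tool_rot: [0.995, -0.1, 0.002, -0.001]
force: [0.9, 5.2, -1.4]
finger_gap: 0.248
gripper_force: 41.9
```

Call:
servo_tool([
  [[0, -1, 0, 0, 0, -0.0037, -1], [0, -2, 0, 0, 0, -0.0075, -1], [0, -3, 0, 0, 0, -0.0112, -1], [0, 0, 0, 0, 0, 0, -1]],
])

```text
t: 10.5
tcp_pos: [0.4511, 0.0919, 0.1171]
tool_rot: [0.994, -0.1, -0.05, -0.006]
force: [2.1, 5.7, -1.4]
finger_gap: 0.247
gripper_force: 41.8
```

```bash
cat >> st.py <<'E'
from scipy.spatial.transform import Rotation as Ro
a,x,y=np.load("pose.npy")
p=s["tcp_pos"];c=(p[0]+1j*p[1]-x-1j*y)*np.exp(-1j*a);d=np.array([c.real-.098,p[2]-.09])
R=Ro.from_quat(r).as_matrix();zc=R[:,2];zx=(zc[0]*np.cos(a)+zc[1]*np.sin(a))
print("local y",c.imag,"radius",np.hypot(*d),"lid",np.arctan2(d[1],-d[0]),"tilt",np.arctan2(-zx,-zc[2]),"ynorm",R[:,1])
E
python3 st.py
```

```text
{'t': 10.5, 'q': [-0.053, 0.568, 1.895, 0.024, 0.779, 1.699], 'tcp_pos': [0.451, 0.092, 0.117], 'tool_rot': [0.994, -0.1, -0.05, -0.006], 'force': [2.146, 5.721, -1.354], 'ft_torque': [0.52, -0.185, 0.041], 'gripper_force': 41.832, 'finger_gap': 0.247}
yaw -0.20003137400347681
local y -0.0006393634469112029 radius 0.2140586651556035 lid 0.1267410021424593 tilt 0.10131984477946356 ynorm [-0.198813   -0.98003479 -0.00228276]
```

Call:
servo_tool([
  [[0, -2, 0, 0, 0, 0, -1], [0, 0, 0, 0, 0, -0.0149, -1], [0, -4, 0, 0, 0, 0, -1], [0, 0, 0, 0, 0, -0.0149, -1], [0, -4, 0, 0, 0, 0, -1], [0, 0, 0, 0, 0, -0.0149, -1], [0, -2, 0, 0, 0, 0, -1], [0, 0, 0, 0, 0, 0, -1]],
])

```text
t: 11.17
tcp_pos: [0.4602, 0.0901, 0.1598]
tool_rot: [0.983, -0.099, -0.153, -0.017]
force: [1.6, 4.6, 1.8]
finger_gap: 0.253
gripper_force: 41.7
```

```bash
python3 st.py
```

```text
{'t': 11.167, 'q': [-0.071, 0.571, 1.722, 0.046, 1.154, 1.675], 'tcp_pos': [0.46, 0.09, 0.16], 'tool_rot': [0.983, -0.099, -0.153, -0.017], 'force': [1.613, 4.572, 1.799], 'ft_torque': [0.485, -0.798, -0.176], 'gripper_force': 41.748, 'finger_gap': 0.253}
yaw -0.19983074980227628
local y -0.0005617538238015841 radius 0.21475396795721027 lid 0.3308399089188346 tilt 0.30829927375922317 ynorm [-0.19891666 -0.98001264 -0.00271824]
```

Tracking is good, so I'll continue to about 0.86.

Call:
servo_tool([
  [[0, -2, 0, 0, 0, 0, -1], [0, 0, 0, 0, 0, -0.0149, -1], [0, -4, 0, 0, 0, 0, -1], [0, 0, 0, 0, 0, -0.0149, -1], [0, -4, 0, 0, 0, 0, -1], [0, 0, 0, 0, 0, -0.0149, -1], [0, -4, 0, 0, 0, 0, -1], [0, 0, 0, 0, 0, -0.0149, -1]],
])

```text
t: 11.83
tcp_pos: [0.4833, 0.0854, 0.2099]
tool_rot: [0.956, -0.096, -0.275, -0.029]
force: [3.4, 4.9, -8.6]
finger_gap: 0.25
gripper_force: 40.2
```

Call:
servo_tool([
  [[0, -4, 0, 0, 0, 0, -1], [0, 0, 0, 0, 0, -0.0149, -1], [0, -4, 0, 0, 0, 0, -1], [0, 0, 0, 0, 0, -0.0149, -1], [0, -4, 0, 0, 0, 0, -1], [0, 0, 0, 0, 0, -0.0149, -1], [0, -4, 0, 0, 0, 0, -1], [0, 0, 0, 0, 0, -0.0149, -1]],
])

```text
t: 12.5
tcp_pos: [0.5207, 0.078, 0.2539]
tool_rot: [0.908, -0.09, -0.407, -0.042]
force: [-0.9, 6.0, -6.4]
finger_gap: 0.249
gripper_force: 39.7
```

Call:
servo_tool([
  [[0, -2, 0, 0, 0, 0, -1], [0, 0, 0, 0, 0, 0, -1], [0, 0, 0, 0, 0, 0, -1]],
])

```text
t: 12.75
tcp_pos: [0.5228, 0.0776, 0.2556]
tool_rot: [0.903, -0.09, -0.419, -0.043]
force: [1.9, 4.9, -0.7]
finger_gap: 0.249
gripper_force: 40.4
```

```bash
python3 st.py
```

```text
{'t': 12.75, 'q': [-0.104, 0.771, 1.212, 0.083, 2.025, 1.667], 'tcp_pos': [0.523, 0.078, 0.256], 'tool_rot': [0.903, -0.09, -0.419, -0.043], 'force': [1.9, 4.889, -0.741], 'ft_torque': [0.294, -0.96, -0.579], 'gripper_force': 40.384, 'finger_gap': 0.249}
yaw -0.19817380494309128
local y -0.00040128090955924515 radius 0.21641580504483546 lid 0.8713675459638242 tilt 0.8690554341594326 ynorm [-0.19801238 -0.98019635 -0.00249197]
```

Call:
servo_tool([
  [[0, 0, 0, 0, 0, 0, -0.3], [0, 0, 0, 0, 0, 0, 0.06], [0, 0, 0, 0, 0, 0, 0.06], [0, 0, 0, 0, 0, -0.02, 0.06], [0, 0, 0, 0, 0, -0.02, 0.06], [0, 0, 0, 0, 0, -0.02, 0.06], [0, 0, 0, 0, 0, 0, 0.06], [0, 0, 0, 0, 0, 0, 0.06]],
])

```text
t: 13.42
tcp_pos: [0.5674, 0.067, 0.2946]
tool_rot: [0.902, -0.09, -0.42, -0.042]
force: [-0.5, -1.0, -0.2]
finger_gap: 0.526
gripper_force: 0.0
```

```bash
python3 st.py; python3 - <<'E'
from h import *
cv2.imwrite("pics/w4.png",np.clip(manip.snapshot("wrist")*1.5,0,255).astype(np.uint8))
E
```

```text
{'t': 13.417, 'q': [-0.111, 0.795, 1.04, 0.081, 2.174, 1.674], 'tcp_pos': [0.567, 0.067, 0.295], 'tool_rot': [0.902, -0.09, -0.42, -0.042], 'force': [-0.491, -0.954, -0.174], 'ft_torque': [-0.044, -0.337, 0.013], 'gripper_force': 0.0, 'finger_gap': 0.526}
yaw -0.19955735727865684
local y -0.00199372754034994 radius 0.22490900546903514 lid 1.1424572886382416 tilt 0.8709730720960416 ynorm [-1.98086399e-01 -9.80184509e-01  3.26897965e-04]
```

Call:
servo_tool([
  [[0, 0, 0, 0, 0, 0, 0.06], [0, 0, 0, 0, 0, 0, 0.06], [0, 0, 0, 0, 0, 0, 0.06], [0, 0, 0, 0, 0, 0, 0.06], [0, 0, 0, 0, 0, 0, 0.06], [0, 0, 0, 0, 0, 0, 0.06], [0, 0, 0, 0, 0, 0, 0.06], [0, 0, 0, 0, 0, 0, 0.06]],
])

```text
t: 14.13
tcp_pos: [0.5673, 0.0674, 0.2945]
tool_rot: [0.902, -0.09, -0.421, -0.042]
force: [0.4, 0.3, -0.9]
finger_gap: 0.529
gripper_force: 0.0
```

Call:
servo_tool([
  [[0, 0, 0, 0, 0, 0, 0.06], [0, 0, 0, 0, 0, 0, 0.06], [0, 0, 0, 0, 0, 0, 0.06], [0, 0, 0, 0, 0, 0, 0.06], [0, 0, 0, 0, 0, 0, 0.06], [0, 0, 0, 0, 0, 0, 0.06], [0, 0, 0, 0, 0, 0, 0.06], [0, 0, 0, 0, 0, 0, 0.06]],
])

```text
t: 14.8
tcp_pos: [0.5673, 0.0674, 0.2945]
tool_rot: [0.902, -0.09, -0.421, -0.042]
force: [-0.7, 0.3, -0.2]
finger_gap: 0.525
gripper_force: 0.0
```

Call:
servo_tool([
  [[0, 0, 0, 0, 0, 0, 0.06], [0, 0, 0, 0, 0, 0, 0.06], [0, 0, 0, 0, 0, 0, 0.06], [0, 0, 0, 0, 0, 0, 0.06], [0, 0, 0, 0, 0, 0, 0.06], [0, 0, 0, 0, 0, 0, 0.06], [0, 0, 0, 0, 0, 0, 0.06], [0, 0, 0, 0, 0, 0, 0.06]],
])

```text
t: 15.47
tcp_pos: [0.5673, 0.0674, 0.2945]
tool_rot: [0.902, -0.09, -0.42, -0.042]
force: [-0.3, 0.1, -0.5]
finger_gap: 0.528
gripper_force: 0.0
```

```bash
python3 st.py; python3 - <<'E'
from h import *
w=np.clip(manip.snapshot("wrist")*1.5,0,255).astype(np.uint8)
cv2.imwrite("pics/w5.png",w)
o=cv2.imread("pics/w4.png");print("changed px",(cv2.absdiff(w,o).max(2)>40).sum())
E
```

```text
{'t': 15.467, 'q': [-0.111, 0.796, 1.04, 0.082, 2.175, 1.674], 'tcp_pos': [0.567, 0.067, 0.294], 'tool_rot': [0.902, -0.09, -0.42, -0.042], 'force': [-0.338, 0.052, -0.545], 'ft_torque': [-0.085, -0.321, 0.031], 'gripper_force': 0.0, 'finger_gap': 0.528}
yaw -0.19886001720371907
local y -0.001579489042289369 radius 0.22490512534255447 lid 1.1412736067195575 tilt 0.8725457317060445 ynorm [-1.97568855e-01 -9.80289012e-01 -3.70024720e-05]
changed px 1109
```

View pics/w5.png

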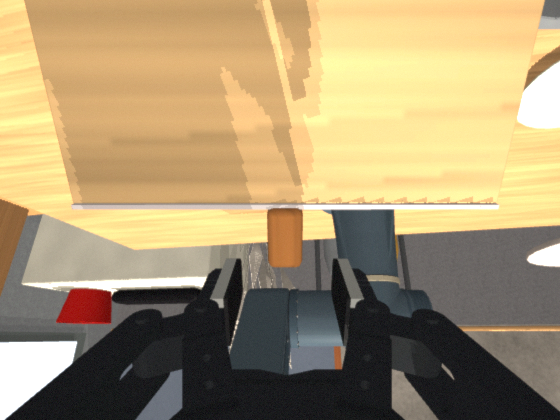

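The wrist view shows the lid standing by itself, with the pull free at (268–302, 207–267) between the open jaws. It hasn't moved for over 2 s. I'll wait a moment longer, then take it again.

Call:
servo_tool([
  [[0, 0, 0, 0, 0, 0, 0.06], [0, 0, 0, 0, 0, 0, 0.06], [0, 0, 0, 0, 0, 0, 0.06], [0, 0, 0, 0, 0, 0, 0.06], [0, 0, 0, 0, 0, 0.02, 0.06], [0, 0, 0, 0, 0, 0.02, 0.06], [0, 0, 0, 0, 0, 0.02, 0.06], [0, 0, 0, 0, 0, 0, 0.06]],
])

```text
t: 16.18
tcp_pos: [0.519, 0.0772, 0.2545]
tool_rot: [0.9, -0.09, -0.424, -0.042]
force: [-0.9, 0.3, 0.2]
finger_gap: 0.526
gripper_force: 0.0
```

Call:
servo_tool([
  [[0, 0, 0, 0, 0, 0, -0.3], [0, 0, 0, 0, 0, 0, -0.8], [0, 0, 0, 0, 0, 0, -1], [0, 0, 0, 0, 0, 0, -1], [0, 0, 0, 0, 0, 0, -1]],
], squeeze=40)

```text
t: 16.6
tcp_pos: [0.5235, 0.0775, 0.2566]
tool_rot: [0.902, -0.09, -0.419, -0.043]
force: [1.4, 4.7, 0.3]
finger_gap: 0.245
gripper_force: 43.2
```

```bash
python3 st.py
```

```text
{'t': 16.6, 'q': [-0.104, 0.771, 1.208, 0.083, 2.029, 1.667], 'tcp_pos': [0.524, 0.077, 0.257], 'tool_rot': [0.902, -0.09, -0.419, -0.043], 'force': [1.442, 4.689, 0.333], 'ft_torque': [0.247, -0.311, -0.504], 'gripper_force': 43.207, 'finger_gap': 0.245}
yaw -0.19803073260794662
local y -0.0003898879268183289 radius 0.2166898270381991 lid 0.8772553468485011 tilt 0.8701801688280966 ynorm [-0.19797604 -0.9802031  -0.00271661]
```

Call:
servo_tool([
  [[0, 2, 0, 0, 0, 0, -1], [0, 0, 0, 0, 0, 0.0149, -1], [0, 4, 0, 0, 0, 0, -1], [0, 0, 0, 0, 0, 0.0149, -1], [0, 4, 0, 0, 0, 0, -1], [0, 0, 0, 0, 0, 0.0149, -1], [0, 4, 0, 0, 0, 0, -1], [0, 0, 0, 0, 0, 0.0149, -1]],
])

```text
t: 17.27
tcp_pos: [0.4855, 0.0851, 0.2144]
tool_rot: [0.948, -0.094, -0.303, -0.032]
force: [-1.0, 2.0, 4.4]
finger_gap: 0.248
gripper_force: 43.5
```

Call:
servo_tool([
  [[0, 4, 0, 0, 0, 0, -1], [0, 0, 0, 0, 0, 0.0149, -1], [0, 4, 0, 0, 0, 0, -1], [0, 0, 0, 0, 0, 0.0149, -1], [0, 4, 0, 0, 0, 0, -1], [0, 0, 0, 0, 0, 0.0149, -1], [0, 2, 0, 0, 0, 0, -1], [0, 0, 0, 0, 0, 0, -1]],
])

```text
t: 17.93
tcp_pos: [0.4631, 0.0895, 0.1725]
tool_rot: [0.977, -0.097, -0.189, -0.02]
force: [0.8, 5.9, -4.6]
finger_gap: 0.248
gripper_force: 42.1
```

```bash
python3 st.py
```

```text
{'t': 17.933, 'q': [-0.076, 0.584, 1.665, 0.05, 1.273, 1.67], 'tcp_pos': [0.463, 0.089, 0.172], 'tool_rot': [0.977, -0.097, -0.189, -0.02], 'force': [0.783, 5.906, -4.561], 'ft_torque': [0.647, -0.101, -0.184], 'gripper_force': 42.14, 'finger_gap': 0.248}
yaw -0.1988033881480177
local y -0.0006342444776691915 radius 0.21647029440848595 lid 0.3909145470641464 tilt 0.38242547036172375 ynorm [-0.19787734 -0.98022473 -0.00200946]
```

Call:
servo_tool([
  [[0, 2, 0, 0, 0, 0, -1], [0, 0, 0, 0, 0, 0.0149, -1], [0, 4, 0, 0, 0, 0, -1], [0, 0, 0, 0, 0, 0.0149, -1], [0, 4, 0, 0, 0, 0, -1], [0, 0, 0, 0, 0, 0.0149, -1], [0, 2, 0, 0, 0, 0, -1], [0, 0, 0, 0, 0, 0, -1]],
])

```text
t: 18.6
tcp_pos: [0.451, 0.0918, 0.1294]
tool_rot: [0.991, -0.099, -0.087, -0.009]
force: [-0.1, 5.7, -5.9]
finger_gap: 0.248
gripper_force: 41.7
```

Call:
servo_tool([
  [[0, 2, 0, 0, 0, 0.0075, -1], [0, 2, 0, 0, 0, 0.0075, -1], [0, 2, 0, 0, 0, 0.0075, -1], [0, 1, 0, 0, 0, 0.0037, -1], [0, 1, 0, 0, 0, 0.0037, -1], [0, 0, 0, 0, 0, 0, -1]],
])

```text
t: 19.1
tcp_pos: [0.4478, 0.0925, 0.0997]
tool_rot: [0.995, -0.099, -0.018, -0.002]
force: [-0.1, 7.4, -1.6]
finger_gap: 0.244
gripper_force: 42.1
```

```bash
python3 st.py
```

```text
{'t': 19.1, 'q': [-0.046, 0.585, 1.954, 0.011, 0.638, 1.715], 'tcp_pos': [0.448, 0.092, 0.1], 'tool_rot': [0.995, -0.099, -0.018, -0.002], 'force': [-0.115, 7.423, -1.599], 'ft_torque': [1.248, 0.167, 0.087], 'gripper_force': 42.126, 'finger_gap': 0.244}
yaw -0.1990860202592318
local y -0.000712136479418736 radius 0.21599399573198982 lid 0.04484407014440852 tilt 0.03529956732601619 ynorm [-0.19779453 -0.98024274 -0.00122473]
```

Call:
servo_tool([
  [[0, 0.5, 0, 0, 0, 0.002, -1], [0, 0.5, 0, 0, 0, 0.002, -1], [0, 0.5, 0, 0, 0, 0.002, -1], [0, 0.4, 0, 0, 0, 0.001, -1], [0, 0, 0, 0, 0, 0, -1]],
])

```text
t: 19.52
tcp_pos: [0.448, 0.0925, 0.0975]
tool_rot: [0.995, -0.099, 0.0, -0.001]
force: [-6.6, 6.6, 44.8]
finger_gap: 0.246
gripper_force: 49.6
```

```bash
python3 st.py
```

```text
{'t': 19.517, 'q': [-0.042, 0.583, 1.977, 0.002, 0.581, 1.725], 'tcp_pos': [0.448, 0.093, 0.098], 'tool_rot': [0.995, -0.099, 0.0, -0.001], 'force': [-6.64, 6.583, 44.768], 'ft_torque': [1.294, 1.522, 0.122], 'gripper_force': 49.63, 'finger_gap': 0.246}
yaw -0.19891816451912264
local y -0.0006181481736077174 radius 0.21566776187440725 lid 0.0349264121839231 tilt -0.0008347488819497597 ynorm [-0.19760811 -0.98027995 -0.00149943]
```

Call:
servo_tool([
  [[0, 0, 0, 0, 0, 0.001, -1], [0, 0, 0, 0, 0, 0.001, -1], [0, 0, 0, 0, 0, 0, -1]],
])

```text
t: 19.77
tcp_pos: [0.4481, 0.0925, 0.0971]
tool_rot: [0.995, -0.099, 0.001, -0.001]
force: [-11.4, 7.3, 60.3]
finger_gap: 0.244
gripper_force: 52.3
```

```bash
python3 st.py
```

```text
{'t': 19.767, 'q': [-0.042, 0.583, 1.978, 0.002, 0.578, 1.725], 'tcp_pos': [0.448, 0.093, 0.097], 'tool_rot': [0.995, -0.099, 0.001, -0.001], 'force': [-11.434, 7.274, 60.3], 'ft_torque': [1.178, 1.911, 0.085], 'gripper_force': 52.272, 'finger_gap': 0.244}
yaw -0.19880832401382265
local y -0.0006071261741375025 radius 0.21557968622558185 lid 0.03311998372812766 tilt -0.001713085472746733 ynorm [-0.19749965 -0.98030163 -0.00161464]
```

Now 60 N against a firm stop with tilt 0: the lid is shut. I'll ease the press, let go and check.

Call:
servo_tool([
  [[0, 0, 0, 0, 0, -0.001, -1], [0, 0, 0, 0, 0, -0.001, -1], [0, 0, 0, 0, 0, 0, -0.4], [0, 0, 0, 0, 0, 0, 0.06], [0, 0, 0, 0, 0, 0, 0.06], [0, 0, 0, 0, 0, 0, 0.06]],
])

```text
t: 20.27
tcp_pos: [0.448, 0.0912, 0.0928]
tool_rot: [0.995, -0.099, -0.001, 0.0]
force: [-0.0, 0.3, 0.1]
finger_gap: 0.531
gripper_force: 0.0
```

Call:
servo_tool([
  [[0, 0, 0, 0, 0, -0.02, 0.06], [0, 0, 0, 0, 0, -0.03, 0.06], [0, 0, 0, 0, 0, -0.04, 0.06], [0, 0, 0, 0, 0, -0.0085, 0.06], [0, 0, 0, 0, 0, 0, 0.06], [0, 0, 0, 0, 0, 0, 0.06]],
])

```text
t: 20.77
tcp_pos: [0.4472, 0.0914, 0.1911]
tool_rot: [0.995, -0.099, -0.001, -0.0]
force: [-1.2, 0.6, -0.1]
finger_gap: 0.528
gripper_force: 0.0
```

```bash
python3 st.py; python3 - <<'E'
from h import *
cv2.imwrite("pics/w6.png",np.clip(manip.snapshot("wrist")*1.5,0,255).astype(np.uint8))
b=manip.snapshot("top");cv2.imwrite("pics/top2.png",b)
a,x,y=np.load("pose.npy")
for l in[(-96,131,95),(-96,-131,95),(-136,0,102)]:
  w=(l[0]+1j*l[1])/1e3*np.exp(1j*a)+x+1j*y;p=(w.real,w.imag,l[2]/1e3);print(l,proj("wrist",p),proj("wrist",np.add(p,(0,0,.004))))
o=cv2.imread("pics/top.png");c=[v[145:265,150:480] for v in(o,b)]
cv2.imwrite("pics/cmp.png",cv2.resize(np.vstack(c),None,fx=2.4,fy=2.4))
E
```

```text
{'t': 20.767, 'q': [-0.044, 0.4, 1.905, 0.0, 0.838, 1.726], 'tcp_pos': [0.447, 0.091, 0.191], 'tool_rot': [0.995, -0.099, -0.001, -0.0], 'force': [-1.192, 0.575, -0.065], 'ft_torque': [-0.007, 0.091, -0.005], 'gripper_force': 0.0, 'finger_gap': 0.528}
yaw -0.1991134069440681
local y -0.001889944993436598 radius 0.23857499599486634 lid 0.4376142187954405 tilt 0.0014959536551906573 ynorm [-1.97800228e-01 -9.80242343e-01  1.40004674e-04]
(-96, 131, 95) [ 99.7874913 190.1719582] [ 96.58573427 191.60450448]
(-96, -131, 95) [464.69113053 190.37377228] [467.74715123 191.80890896]
(-136, 0, 102) [282.37032834 245.30707331] [282.30247575 247.62262279]
```

View pics/w6.png

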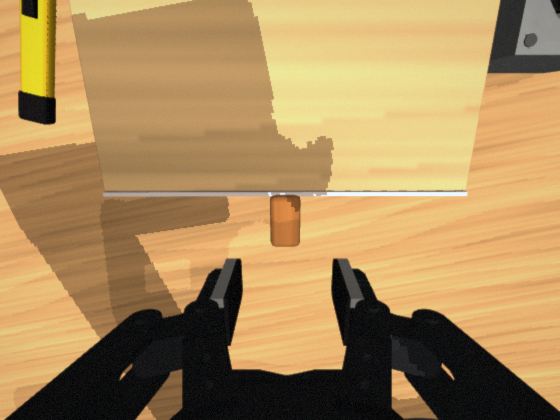

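The wrist view matches the first view of the shut lid: front edge at row 193 from 103 to 467, pull at (270–300, 195–246). I'll press once lightly on the pull with closed fingertips to be sure it is right down.

Call:
servo_tool([
  [[0, 0, 0, 0, 0, 0, -1], [0, 0, 0, 0, 0, 0, -1], [0, 0, 0, 0, 0, 0, -1], [0, 0, 0, 0, 0, 0.03, -1], [0, 0, 0, 0, 0, 0.025, -1], [0, 0, 0, 0, 0, 0.01, -1], [0, 0, 0, 0, 0, 0.002, -1], [0, 0, 0, 0, 0, 0, -1]],
])

```text
t: 21.53
tcp_pos: [0.4464, 0.0916, 0.1233]
tool_rot: [0.995, -0.099, -0.002, -0.0]
force: [0.6, 0.5, -0.4]
finger_gap: 0.002
gripper_force: 0.0
```

Call:
servo_tool([
  [[0, 0, 0, 0, 0, 0.001, -1], [0, 0, 0, 0, 0, 0.001, -1], [0, 0, 0, 0, 0, 0, -1]],
])

```text
t: 21.78
tcp_pos: [0.4476, 0.0916, 0.1229]
tool_rot: [0.995, -0.099, -0.0, -0.0]
force: [-0.1, 0.1, 0.1]
finger_gap: -0.0
gripper_force: 0.0
```

Call:
servo_tool([
  [[0, 0, 0, 0, 0, 0.001, -1], [0, 0, 0, 0, 0, 0.001, -1], [0, 0, 0, 0, 0, 0, -1]],
])

```text
t: 22.03
tcp_pos: [0.4474, 0.0916, 0.1211]
tool_rot: [0.995, -0.099, -0.0, -0.0]
force: [-0.2, -0.3, 5.3]
finger_gap: 0.0
gripper_force: 2.4
```

Call:
servo_tool([
  [[0, 0, 0, 0, 0, 0.001, -1], [0, 0, 0, 0, 0, 0, -1]],
])

```text
t: 22.2
tcp_pos: [0.4474, 0.0916, 0.1209]
tool_rot: [0.995, -0.099, 0.0, -0.0]
force: [-1.5, -0.5, 13.6]
finger_gap: -0.002
gripper_force: 6.8
```

Contact came at exactly 102 mm, the height of the shut pull, and it was stiff at once, so the lid is fully shut. I'll retreat.

Call:
servo_tool([
  [[0, 0, 0, 0, 0, -0.02, -1], [0, 0, 0, 0, 0, -0.04, -1], [0, 0, 0, 0, 0, -0.04, -1], [0, 0, 0, 0, 0, -0.03, -1], [0, 0, 0, 0, 0, 0, -1], [0, 0, 0, 0, 0, 0, -1]],
])

```text
t: 22.7
tcp_pos: [0.4483, 0.0916, 0.2512]
tool_rot: [0.995, -0.099, 0.002, -0.0]
force: [-0.3, 0.4, -1.3]
finger_gap: 0.002
gripper_force: 0.0
```

```bash
python3 st.py; python3 - <<'E'
from h import *
b=manip.snapshot("scene");o=cv2.imread("pics/scene.png")
cv2.imwrite("pics/cmp2.png",np.hstack([v[60:400,130:400] for v in(o,b)]))
E
```

```text
{'t': 22.7, 'q': [-0.044, 0.3, 1.838, 0.0, 0.999, 1.726], 'tcp_pos': [0.448, 0.092, 0.251], 'tool_rot': [0.995, -0.099, 0.002, -0.0], 'force': [-0.287, 0.444, -1.28], 'ft_torque': [-0.019, 0.0, 0.007], 'gripper_force': 0.0, 'finger_gap': 0.002}
yaw -0.19878159100750104
local y -0.0014887960673901982 radius 0.26881862312301646 lid 0.6432652958148642 tilt -0.0037397138843528526 ynorm [-1.97473433e-01 -9.80307871e-01 -8.49634204e-04]
```

View pics/cmp2.png

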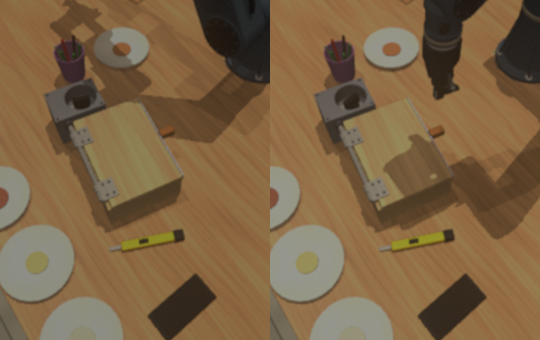

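The before and after views match: pot at (70,60), dish at (121,48), cutter at (147,241) and phone at (182,306) are all unmoved. The lid is shut and the robot is clear, so I'm handing in.

```bash
python3 -c "
from station import manip
print(manip.sign_off())"
```

```text
the job is handed in; nothing more can be done
None
```

I screwed the knob to its stop, the lid stayed up unheld at about half-way for over two seconds, and I then lowered it gently until fully shut; the other things on the table lie where they were, and the job is handed in.

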